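# Ease the turntable's sprung dust cover shut off its ratchet winder

## Robot

A 7-joint arm with a two-finger parallel gripper is mounted at the origin on the work surface. World frame = base frame: x ahead of the robot, y to its left, z up, the work surface at z = 0. Lengths are in m, angles in rad, forces in N, time in s.
With the tool pointing down it reaches from about 0.425 to 0.95 m from the base axis. Payload 16.7 kg.
Tool frame: the origin (TCP) lies midway between the tips of the shut fingers; the grasp point (between the pads) lies 19 mm behind it; z points along the fingers, y is the line along which they close (so a half turn about z gives the same grasp; the last joint's range is limited). The gripper opens to 94 mm and grips with 3 to 60 N. Pads are 16 mm wide; open, the fingers measure 119 mm over their backs; the gripper's body (75 mm by 177 mm) begins 78 mm behind the grasp point.
Start: joints at [-1.44, 0.426, 0.074, 1.606, -0.034, 1.111, -0.067], TCP at [0.186, 0.649, 0.205] pointing down, gripper open.
Joint ranges: [-2.85, 2.85], [-0.5, 2.14], [-1.23, 1.37], [0.21, 2.46], [-1.02, 4.16], [0.16, 2.05], [-2.73, 2.73]. Speed limits (rad/s): [1.89, 1.89, 2.39, 2.39, 3.01, 3.01, 3.01].

## Interface

Orientations are given as a unit quaternion [w, x, y, z].
In Python, from bench import robot gives the robot as it stands. The module is installed in compiled form; this text tells all that it offers.
- The arm moves only by the tool play_rows, never from a script. Its argument "moves" is a list of rows, each a list of 7 numbers: the shift along the tool's x, y, z in m, then the turn, a rotation vector about the tool's x, y, z in degrees, then the opening, from 0 (shut) to 1 (fully open). In form: [[x, y, z, wx, wy, wz, hand], ...]. A call has 1 to 10 rows; each row is the pose to reach, as a shift and turn from the pose commanded when the call began, along the tool's axes at that moment; what a row does not reach only later rows make up. A row lasts 1/10 s, in which the tool goes at most 50 mm and 8.59 degrees, less where a joint would pass 70% of its speed; a pose out of reach is approached as far as the arm can. A call with a gripper value outside its range is refused whole. The fingers move at their own pace and stop on an object; the grip force is fixed at half the most. Time passes only in rows, so rows that repeat a pose let the fingers close. It gives the time, the measured TCP pose, the force, the opening and the grip force at its end, in the units of the state.
- robot.read_state(): the state, without advancing time (a new reading comes with each control period).
- robot.snapshot(name): name is "side" or "top"; returns the picture (384x512x3 uint8, blue, green, red); there is no depth.
- robot.camera_params(name): a dict with "fovy" (degrees; the focal length in pixels is half the picture's height over the tangent of half this angle, whatever the lens; pixels are square), "cx", "cy" (the principal point, pixels), "k1" (the pictures are not rectified: a ray, as slopes to the right and down, at radius r is drawn at 1 + k1 r^2 times it, then the intrinsics apply), "R" (3x3) and "t" (3): a world point X has camera coordinates R X + t. Camera axes: x right, y down, z forward; pixel columns grow to the right and rows downward; lengths in m; the calibration is good to about 2 mm. A picture is of the moment at which its call begins. camera_params takes no time and is no camera call.
- robot.hand_in(): hands the job in; it is judged then, once.
The state is a dict: "t": time; "joint_pos": joint angles; "qd": joint speeds; "joint_efforts": joint torques, N m; "ee_pos": TCP position; "tool_rot": TCP orientation; "contact_force": force on the tool from outside, world axes, zero at the start; "ft_torque": the same for the moment, N m; "grip_width": opening from 0.0 (shut) to 1.0 (fully open); "finger_force": force on a finger pad.
Only numpy, scipy, OpenCV 4.12 (cv2) and the standard library are available. Lean on these libraries where they do the work, as an engineer would, in place of code of your own. Each camera call takes 0.05 s, during which the arm holds its last target. There are 200 camera calls.

## Task

The hand winder in front of the turntable holds the sliding clear dust cover open against its closing spring. Flick the yellow lever over to release, wind the crank on just far enough for the pawl to spring clear of the ratchet wheel, then keep hold of the crank and ease it slowly back until you feel the cover come to rest on its shut stop, and let go: the spring must never run the drum back on its own. Go gently: do not force the lever, nor the crank against the pawl or the shut stop, touch neither pawl nor cover, and leave the cup, the adapter and the record weight where they stand.

Things in the scene. Friction and masses are not known exactly. Their poses are not given: they have to be found in the camera images.
- deck: Fixed unit: grey winder housing (112 x 160 mm, 76 mm high) with ratchet wheel and red crank on top; beyond it (+x) a black turntable in a clear-walled case, 340 x 440 mm, from x 95 mm, cover top 126 mm high. Origin on the table, on the vertical drum axis; x from winder to turntable, y along the cover's opening direction.
- drum (a joint): Angle of drum, ratchet wheel and crank, rad, counter-clockwise from above. The cover meets its shut stop somewhere between 0 and 1, to be felt; 4.1 = other end; starts near 2.73. Winding on is +, easing back is - (clockwise). A spring pulls it back all the way: 6 to 9 N at the crank grip. Let go with the pawl off it runs away at several rad/s; slow means under 1 rad/s.
- crank_grip_mid (a point): Middle of the crank's upright black round grip: 26 mm diameter, 50 mm long, from 112 to 162 mm above the table (this point 137 mm), spinning freely on its pin, 65 mm from the drum axis. In the frame of deck it stands at the angle 1.92 rad + drum from x towards y. The red crank arm (top at 111 mm) is below it.
- lever_tip (a point): Top of the yellow upright peg of the release lever: 12 mm diameter, 92 to 128 mm above the table (this point 128 mm). The lever is a bar 62 mm long from pivot to peg; the pivot lies at x -60, y +42 mm in the frame of deck, and at 0 the bar points along the deck's -x.
- release_lever (a joint): Angle of the yellow lever, rad, clockwise from above (the peg moves to the deck's +y). 0 = pawl in, 0.75 = release, a hard stop; starts near 0, stays where put, takes 3 to 4 N at the peg. It works the pawl through a soft spring: at release the loaded tooth still pinches the pawl until the crank is wound on some 0.1 rad; then the pawl snaps out.
- pawl_tip (a point): Inner corner of the dark steel pawl's tip, 89 mm above the table, on the robot's side of the ratchet wheel (16 teeth, 100 mm over the tips). Horizontally about 42 mm from the drum axis when in the wheel, up to 52 mm riding over a tooth, more than 56 mm when sprung clear.
- shut_stop: Shut stop: yellow post, 26 x 12 mm, 72 mm high, right of the winder in line with the cover's rack, with a rubber-tipped adjusting screw set 0 to 28 mm out (setting not reported); origin at the tip of the screw set at 0. The shut rack rests on it with the spring's 15 N. Each newton pushed at the crank grip adds 2.3 N there (on the engaged pawl 1.4 N).
- cover (a joint): Position of the clear sliding cover (flat pane, aluminium edges), m, + is open. It is fully shut when the end of its rack rests on the shut stop, which is at 0 to 0.028 depending on the stop's screw; the pane overlaps the case by that much. A rack gears it to the drum: 0.028 m per rad.
- coffee_cup: White mug, 80 mm diameter, 62 mm high, left of the winder; origin under its centre. Leave alone.
- adapter: Black mains adapter block 62 x 85 x 45 mm; origin under its centre. Leave alone.
- record_weight: Brass record weight, 76 mm diameter, 44 mm high; origin under its centre. Leave alone.

How it is judged:
On the way, in this order (a step that is already met when the one before it is completed fails the run):
1. the yellow lever stands at release (value of joint release_lever above 0.6 rad), for 0.1 s.
2. the pawl has sprung clear of the wheel, with the drum still wound up (horizontal distance between pawl_tip and deck above 0.056 m and value of joint drum above 1.5 rad), for 0.1 s.
At the end, for the whole second after the job is handed in: The cover is fully shut: its rack rests on the shut stop, pressed there by the spring alone (over 6 N), with the drum at rest and the crank let go (contact force between cover and shut_stop above 6 N and velocity of joint drum between -0.05 and 0.05 rad/s); the robot touches nothing.
It fails at once if with the lever off, the drum runs back faster than 2 rad/s (value of joint release_lever above 0.4 rad and velocity of joint drum below -2 rad/s).
It fails at once if the release lever is pushed with more than 20 N (contact force between the fingers and release_lever above 20 N).
It fails at once if the drum is forced back against the engaged pawl with over 40 N at the tooth, or the cover slams or is forced on its shut stop with over 35 N (contact force between pawl and drum above 40 N or contact force between cover and shut_stop above 35 N).
It fails at once if the robot touches the pawl or leans on the cover (contact force between the fingers and pawl above 1 N or contact force between any of the fingers, the arm and cover above 3 N).
It fails at once if the cup, the adapter or the record weight is moved more than 30 mm (distance of any of coffee_cup, adapter, record_weight from where it was at the start of the episode above 0.03 m).
It also fails if it takes over 69 s, if anything falls off the work surface, if the arm or the gripper's body presses on something with over 40 N, if the wrist force passes 120 N, or if a joint passes its speed limit or range.

## Working session

There is one attempt and no reset: what is moved stays moved. The work goes in short steps, Python scripts to look and compute and a tool call to move; the robot and the scene stay as the last step left them, time stands still between calls to the robot, and variables do not carry over. Pictures are saved under pics/ and viewed, at most 10 in all, crops included, and the job is handed in when it is done.

Besides the shell and the picture viewer there is one more tool, called after "Request:" in YAML: its name, and indented under it one key for each argument. play_rows: Moves the arm, as the interface text tells. Its arguments: {"type":"object","properties":{"moves":{"type":"array"}},"required":["moves"]}

```bash
mkdir -p pics; cat > h.py <<'E'
import numpy as np,cv2
from bench import robot
def K(n):
    p=robot.camera_params(n);f=192/np.tan(np.radians(p['fovy'])/2)
    return p,f
def ray(n,u,v):
    p,f=K(n);d=np.array([(u-p['cx'])/f,(v-p['cy'])/f]);s=d.copy()
    for _ in range(30): s=d/(1+p['k1']*(s@s))
    R=np.array(p['R']);return -R.T@np.array(p['t']),R.T@np.array([*s,1.])
def onz(n,u,v,z):
    c,d=ray(n,u,v);return c+d*(z-c[2])/d[2]
def proj(n,X):
    p,f=K(n);c=np.array(p['R'])@X+np.array(p['t']);s=c[:2]/c[2];s=s*(1+p['k1']*(s@s));return s*f+[p['cx'],p['cy']]
def tri(a,b):
    (c1,d1),(c2,d2)=a,b
    l=np.linalg.lstsq(np.c_[d1,-d2],c2-c1,rcond=None)[0];p,q=c1+l[0]*d1,c2+l[1]*d2
    return (p+q)/2,np.linalg.norm(p-q)
E
python3 - <<'E'
from h import *
for n in("top","side"):
    cv2.imwrite(f"pics/{n}0.png",cv2.resize(robot.snapshot(n),(800,600),interpolation=cv2.INTER_CUBIC))
    p=robot.camera_params(n);print(n,-np.array(p['R']).T@p['t'],p['k1'],p['fovy'])
print(robot.read_state())
E
```

```text
top [0.39779022 0.03580815 1.04332572] -0.03775974912216046 54.284485507972505
side [0.2942211  0.77263799 0.5862422 ] -0.055982718486324315 47.31915663064525
{'t': 0.1, 'joint_pos': array([-1.4405119 ,  0.42664908,  0.07386448,  1.60652838, -0.03408807,
        1.1108237 , -0.0671088 ]), 'qd': array([-0.00020476, -0.00252122,  0.00085771, -0.00163731, -0.00104818,
        0.00045901, -0.00058228]), 'joint_efforts': array([ 8.73986020e-03, -9.37471247e+01,  3.67758818e+00, -4.55035758e+01,
       -4.84934030e-02,  1.68259145e-02, -1.29770353e-05]), 'ee_pos': array([0.18632806, 0.64836048, 0.20486604]), 'tool_rot': array([-3.32021836e-05,  1.39458700e-01,  9.90227722e-01, -5.73572959e-04]), 'contact_force': array([-0.44266063,  0.05140626,  0.25315891]), 'ft_torque': array([ 0.01740734, -0.02015953,  0.01139245]), 'finger_force': 0.0, 'grip_width': 0.9999344682590622}
```

View pics/top0.png

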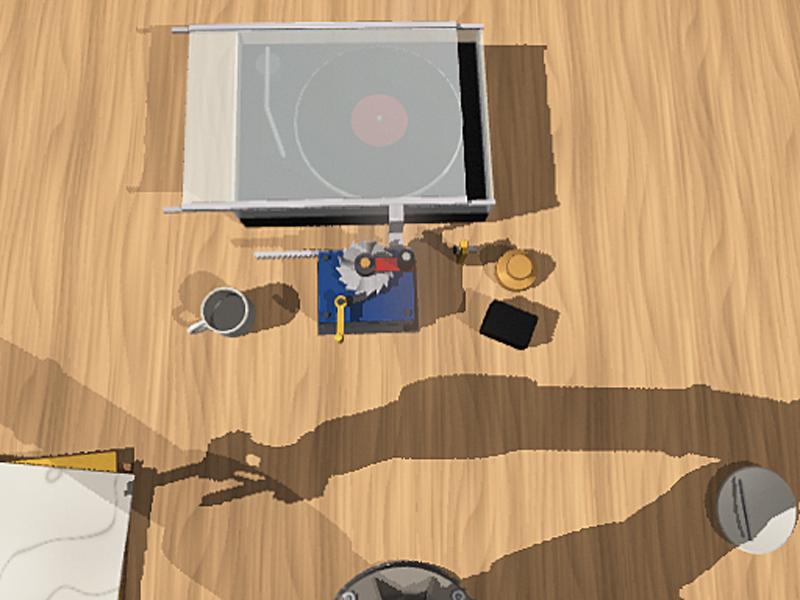

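View pics/side0.png

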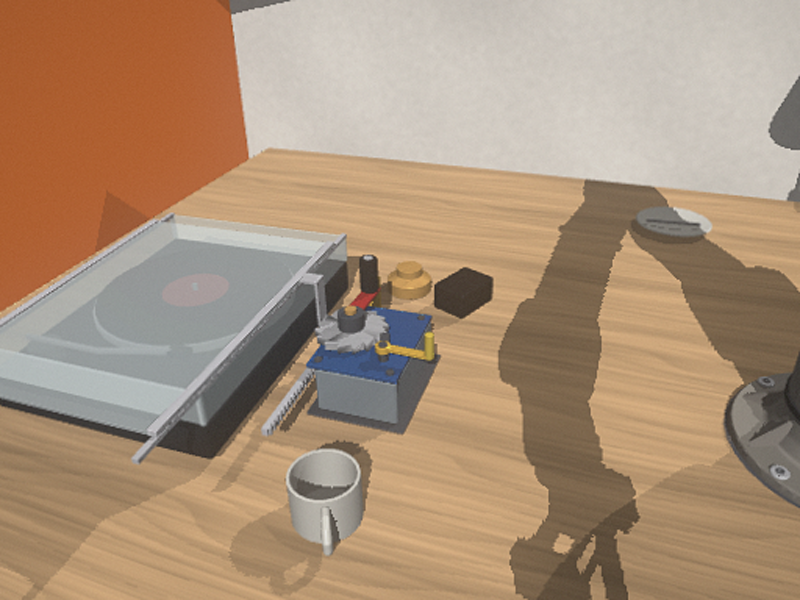

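The top view shows the hub at (365,263), grip (406,257), lever pivot (340,300) and peg (340,338). The side view shows the grip top at (370,258) and peg top at (430,335). I'll zoom in on both for more precise pixels.

```bash
python3 - <<'E'
from h import *
a=robot.snapshot("top")[145:225,195:305];b=robot.snapshot("side")[155:255,190:290]
cv2.imwrite("pics/c1.png",np.vstack([np.pad(cv2.resize(a,None,fx=4,fy=4,interpolation=2)[:300],((0,0),(0,0),(0,0))),np.pad(cv2.resize(b,None,fx=3,fy=3,interpolation=2),((0,0),(0,140),(0,0)))]))
# masks
for n,(x0,y0,x1,y1) in dict(top=(195,145,310,225),side=(190,155,290,255)).items():
    im=robot.snapshot(n);hsv=cv2.cvtColor(im,cv2.COLOR_BGR2HSV);
    M={'yellow':cv2.inRange(hsv,(20,140,120),(32,255,255)),'blue':cv2.inRange(hsv,(105,120,40),(125,255,255)),'dark':cv2.inRange(hsv,(0,0,0),(179,255,62)),'red':cv2.inRange(hsv,(0,180,80),(6,255,255))}
    for k,m in M.items():
        q=np.zeros_like(m);q[y0:y1,x0:x1]=m[y0:y1,x0:x1]
        nn,_,st,ce=cv2.connectedComponentsWithStats(q)
        print(n,k,[(st[i].tolist(),ce[i].round(1).tolist()) for i in range(1,nn) if st[i,4]>8])
E
```

```text
top yellow [([294, 154, 5, 4, 17], [296.4, 155.6]), ([214, 190, 8, 30, 121], [217.1, 205.2])]
top blue [([204, 161, 23, 46, 584], [210.8, 182.8]), ([220, 188, 32, 18, 396], [235.6, 198.1])]
top dark [([290, 158, 6, 10, 29], [292.4, 162.0]), ([236, 165, 4, 6, 15], [237.9, 167.3]), ([228, 173, 12, 4, 18], [233.6, 174.9]), ([222, 190, 8, 6, 27], [224.0, 192.5]), ([307, 205, 3, 9, 18], [308.3, 209.8])]
top red []
side yellow [([240, 213, 38, 17, 245], [262.5, 223.3])]
side blue [([246, 198, 12, 3, 16], [251.0, 198.8]), ([246, 201, 5, 8, 9], [247.8, 204.7]), ([249, 210, 16, 12, 34], [254.5, 217.8]), ([196, 221, 59, 23, 407], [222.2, 233.3]), ([243, 226, 18, 10, 71], [252.0, 230.4])]
side dark [([231, 176, 3, 10, 13], [231.4, 181.2]), ([208, 181, 14, 19, 127], [213.0, 188.4]), ([278, 183, 3, 14, 16], [278.2, 189.8]), ([190, 192, 13, 33, 244], [195.4, 207.5])]
side red []
```

View pics/c1.png

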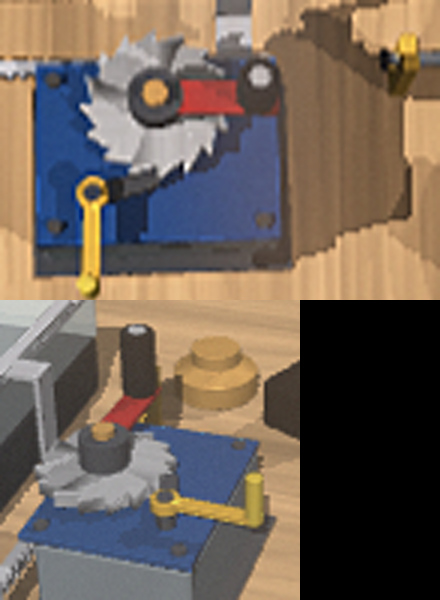

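The crop shows hub, grip pin, peg and pivot clearly in both views, so I'll triangulate them.

```bash
python3 - <<'E'
from h import *
P=dict(hub=((233.3,167.6),(224.3,198.6)),grip=((259.6,163.1),(235.7,164.3)),peg=((216.6,216.1),(274.3,213.7)),piv=((217.6,192.1),(245,219)))
r={}
for k,(a,b) in P.items():
    r[k],e=tri(ray("top",*a),ray("side",*b));print(k,r[k].round(4),round(e,4))
pl=[onz("top",195+x/4,145+y/4,.076)[:2].round(4).tolist() for x,y in((36,64),(280,242),(36,245),(284,62))]
print(pl)
h=onz("top",*P['hub'][0],r['hub'][2]);g=onz("top",*P['grip'][0],.162);p=onz("top",*P['peg'][0],.128);v=onz("top",*P['piv'][0],.1)
print(h,g,p,v)
for q,nom in((v,np.arctan2(42,-60)),(p,np.arctan2(42,-122)),(g,4.65)):
    d=(q-h)[:2];print(np.linalg.norm(d),np.degrees((np.arctan2(d[1],d[0])-nom+np.pi)%(2*np.pi)-np.pi))
d=(p-v)[:2];print(np.linalg.norm(d),np.degrees(np.arctan2(d[1],d[0])))
s=onz("top",195+385/4,145+58/4,.066);print('screw tip?',s)
E
```

```text
hub [0.6315 0.0659 0.1149] 0.0016
grip [0.6306 0.0007 0.1637] 0.0011
peg [0.5075 0.1056 0.1273] 0.0051
piv [0.5702 0.1056 0.1022] 0.0016
[[0.658, 0.1447], [0.5391, -0.0167], [0.5367, 0.1419], [0.6605, -0.0201]]
[0.63066844 0.06563288 0.11493272] [6.30515374e-01 4.83825720e-04 1.62000000e-01] [0.504988   0.10493166 0.128     ] [0.569844 0.105525 0.1     ]
0.07273921744960625 1.7328845383932265
0.131681312400177 1.6328086942591695
0.06514923302855449 3.4400127344709244
0.06485871534975277 -179.47584538068455
screw tip? [ 0.66655298 -0.08915676  0.066     ]
```

Request:
play_rows:
  moves:
    - [-0.302, -0.275, 0, 0, 0, -16.03, 0]
    - [-0.302, -0.275, 0, 0, 0, -16.03, 0]
    - [-0.302, -0.275, 0, 0, 0, -16.03, 0]
    - [-0.302, -0.275, 0, 0, 0, -16.03, 0]
    - [-0.302, -0.275, 0, 0, 0, -16.03, 0]
    - [-0.302, -0.275, 0, 0, 0, -16.03, 0]
    - [-0.302, -0.275, 0, 0, 0, -16.03, 0]
    - [-0.302, -0.275, 0, 0, 0, -16.03, 0]
    - [-0.302, -0.275, 0, 0, 0, -16.03, 0]
    - [-0.302, -0.275, 0, 0, 0, -16.03, 0]

```text
t: 1.3
ee_pos: [0.4015, 0.2997, 0.2057]
tool_rot: [0.0, 0.002, 1.0, 0.0]
contact_force: [0.0, 0.6, 0.9]
grip_width: 0.186
finger_force: 0.0
```

Request:
play_rows:
  moves:
    - [-0.11, -0.234, 0, 0, 0, 0, 0]
    - [-0.11, -0.234, 0, 0, 0, 0, 0]
    - [-0.11, -0.234, 0, 0, 0, 0, 0]
    - [-0.11, -0.234, 0, 0, 0, 0, 0]
    - [-0.11, -0.234, 0, 0, 0, 0, 0]
    - [-0.11, -0.234, 0, 0, 0, 0, 0]
    - [-0.11, -0.234, 0, 0, 0, 0, 0]
    - [-0.11, -0.234, 0.03, 0, 0, 0, 0]
    - [-0.11, -0.234, 0.05, 0, 0, 0, 0]
    - [-0.11, -0.234, 0.05, 0, 0, 0, 0]

```text
t: 2.3
ee_pos: [0.5087, 0.0695, 0.1533]
tool_rot: [-0.002, -0.002, 1.0, -0.0]
contact_force: [-0.3, -0.5, 0.3]
grip_width: 0.003
finger_force: 0.0
```

```bash
python3 - <<'E'
from h import *
s=robot.read_state();print(s['t'],s['ee_pos'],s['grip_width'],s['contact_force'])
a=robot.snapshot("top")[130:235,185:305];b=robot.snapshot("side")[130:255,180:310]
cv2.imwrite("pics/c2.png",np.hstack([cv2.resize(a,(400,350),interpolation=2),cv2.resize(b,(364,350),interpolation=2)]))
E
```

```text
2.3 [0.50869533 0.06947385 0.15328283] 0.002596023942855664 [-0.27674495 -0.5170126   0.33901291]
```

View pics/c2.png

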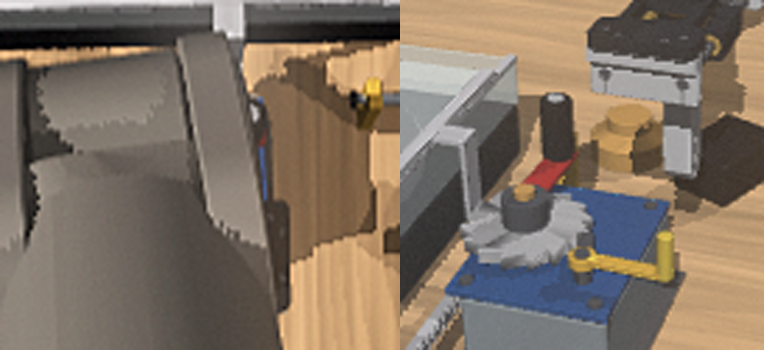

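The side view shows the shut fingers to the right of the yellow peg and above its height, with a clear path down. I'll descend, then push gently.

Request:
play_rows:
  moves:
    - [0, 0, 0.02, 0, 0, 0, 0]
    - [0, 0, 0.045, 0, 0, 0, 0]
    - [0, 0, 0.045, 0, 0, 0, 0]
    - [0, 0.006, 0.045, 0, 0, 0, 0]
    - [0, 0.01, 0.045, 0, 0, 0, 0]
    - [0, 0.014, 0.045, 0, 0, 0, 0]
    - [0, 0.017, 0.045, 0, 0, 0, 0]
    - [0, 0.02, 0.045, 0, 0, 0, 0]
    - [0, 0.023, 0.045, 0, 0, 0, 0]
    - [0, 0.025, 0.045, 0, 0, 0, 0]

```text
t: 3.4
ee_pos: [0.5107, 0.092, 0.1106]
tool_rot: [-0.0, 0.0, 1.0, -0.0]
contact_force: [0.2, -2.8, 1.3]
grip_width: 0.0
finger_force: 1.1
```

Request:
play_rows:
  moves:
    - [0, 0.004, 0, 0, 0, 0, 0]
    - [-0.001, 0.008, 0, 0, 0, 0, 0]
    - [-0.002, 0.012, 0, 0, 0, 0, 0]
    - [-0.003, 0.015, 0, 0, 0, 0, 0]
    - [-0.004, 0.018, 0, 0, 0, 0, 0]
    - [-0.005, 0.021, 0, 0, 0, 0, 0]
    - [-0.006, 0.024, 0, 0, 0, 0, 0]
    - [-0.007, 0.026, 0, 0, 0, 0, 0]
    - [-0.007, 0.028, 0, 0, 0, 0, 0]
    - [-0.007, 0.028, 0, 0, 0, 0, 0]

```text
t: 4.4
ee_pos: [0.5181, 0.1201, 0.1105]
tool_rot: [0.0, 0.0, 1.0, -0.0]
contact_force: [1.5, -3.1, -1.5]
grip_width: 0.004
finger_force: 1.0
```

```bash
python3 - <<'E'
from h import *
im=robot.snapshot("side");m=cv2.inRange(cv2.cvtColor(im,cv2.COLOR_BGR2HSV),(20,140,100),(32,255,255))
n,_,st,ce=cv2.connectedComponentsWithStats(m);print([(st[i].tolist(),ce[i].round(1)) for i in range(1,n) if st[i,4]>15])
for a in(0,.6,.68,.75):
    t=np.pi+.027-a;print(a,proj("side",np.array([.570+.062*np.cos(t),.1055+.062*np.sin(t),.128])))
cv2.imwrite("pics/c3.png",cv2.resize(im[155:255,190:310],None,fx=4,fy=4,interpolation=2))
E
```

```text
[([240, 219, 27, 20, 217], array([256.5, 228.2]))]
0 [275.65420021 213.09989656]
0.6 [264.71739504 222.09400241]
0.68 [262.53673256 222.99685769]
0.75 [260.52114157 223.70816249]
```

View pics/c3.png

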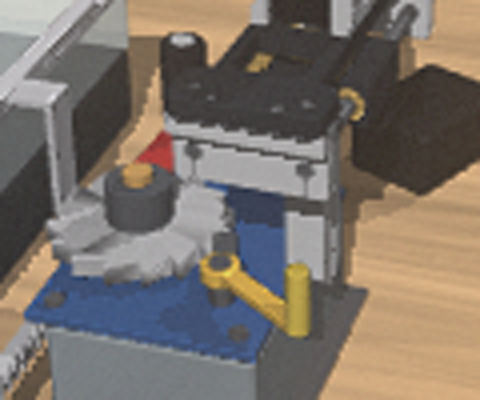

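The peg top is at about (264.2, 222.0), so the lever stands near 0.57 to 0.61 rad. It needs a little more.

Request:
play_rows:
  moves:
    - [-0.001, 0.002, 0, 0, 0, 0, 0]
    - [-0.002, 0.003, 0, 0, 0, 0, 0]
    - [-0.003, 0.004, 0, 0, 0, 0, 0]
    - [-0.004, 0.005, 0, 0, 0, 0, 0]
    - [-0.004, 0.005, 0, 0, 0, 0, 0]

```text
t: 4.95
ee_pos: [0.5217, 0.1253, 0.1104]
tool_rot: [-0.0, -0.0, 1.0, 0.0]
contact_force: [0.3, -1.4, 0.4]
grip_width: 0.005
finger_force: 0.7
```

```bash
python3 - <<'E'
from h import *
im=robot.snapshot("side");m=cv2.inRange(cv2.cvtColor(im,cv2.COLOR_BGR2HSV),(20,140,100),(32,255,255))
n,_,st,ce=cv2.connectedComponentsWithStats(m);print([(st[i].tolist(),ce[i].round(1)) for i in range(1,n) if st[i,4]>15])
s=robot.read_state();print(s['ee_pos'],s['contact_force'])
E
```

```text
[([240, 219, 24, 21, 209], array([254.6, 228.7]))]
[0.52170508 0.12530755 0.11046727] [-0.73259392 -0.03939172  0.05758507]
```

Request:
play_rows:
  moves:
    - [0, -0.012, 0, 0, 0, 0, 0]
    - [0, -0.015, -0.04, 0, 0, 0, 0]
    - [0, -0.015, -0.085, 0, 0, 0, 0]
    - [0, -0.015, -0.085, 0, 0, 0, 0.6]
    - [-0.04, -0.05, -0.085, 0, 0, 0, 0.6]
    - [-0.07, -0.085, -0.085, 0, 0, 0, 0.6]
    - [-0.1, -0.115, -0.085, 0, 0, 0, 0.6]
    - [-0.109, -0.125, -0.085, 0, 0, 0, 0.6]
    - [-0.109, -0.125, -0.085, 0, 0, 0, 0.6]
    - [-0.109, -0.125, -0.085, 0, 0, 0, 0.6]

```text
t: 6.0
ee_pos: [0.6301, 0.0002, 0.1951]
tool_rot: [-0.0, 0.0, 1.0, 0.0]
contact_force: [-0.3, 0.5, -0.1]
grip_width: 0.562
finger_force: 0.0
```

```bash
python3 - <<'E'
from h import *
s=robot.read_state();print(s['ee_pos'],s['contact_force'],s['grip_width'])
im=robot.snapshot("side")
cv2.imwrite("pics/c4.png",cv2.resize(im[125:255,180:310],None,fx=4,fy=4,interpolation=2))
E
```

```text
[6.30089761e-01 1.78846542e-04 1.95062415e-01] [-0.29002624  0.51358644 -0.07439646] 0.562040038464427
```

View pics/c4.png

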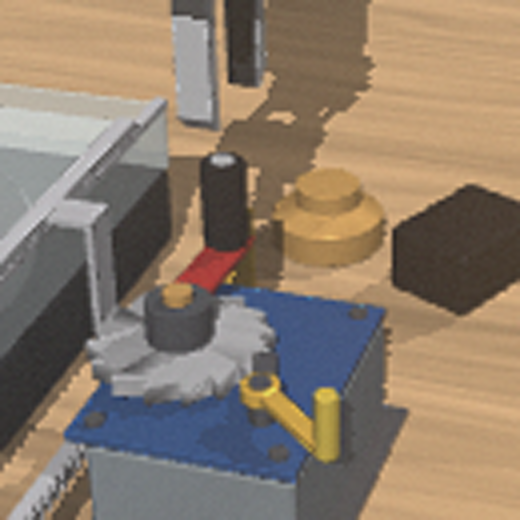

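The fingers straddle the grip and the lever stands at about 0.7 rad. I'll descend and grip.

Request:
play_rows:
  moves:
    - [0, 0, 0.03, 0, 0, 0, 0.6]
    - [0, 0, 0.055, 0, 0, 0, 0.6]
    - [0, 0, 0.065, 0, 0, 0, 0.6]
    - [0, 0, 0.065, 0, 0, 0, 0.6]
    - [0, 0, 0.065, 0, 0, 0, 0.2]
    - [0, 0, 0.065, 0, 0, 0, 0.2]
    - [0, 0, 0.065, 0, 0, 0, 0.2]
    - [0, 0, 0.065, 0, 0, 0, 0.2]
    - [0, 0, 0.065, 0, 0, 0, 0.2]
    - [0, 0, 0.065, 0, 0, 0, 0.2]

```text
t: 7.05
ee_pos: [0.631, -0.0001, 0.131]
tool_rot: [0.0, 0.0, 1.0, 0.0]
contact_force: [-1.0, -0.4, 6.1]
grip_width: 0.272
finger_force: 30.0
```

Request:
play_rows:
  moves:
    - [-0.002, 0, 0, 0, 0, 0, 0.2]
    - [-0.004, 0, 0, 0, 0, 0, 0.2]
    - [-0.006, 0, 0, 0, 0, 0, 0.2]
    - [-0.008, 0.0005, 0, 0, 0, 0, 0.2]
    - [-0.009, 0.0006, 0, 0, 0, 0, 0.2]
    - [-0.01, 0.0008, 0, 0, 0, 0, 0.2]
    - [-0.01, 0.0008, 0, 0, 0, 0, 0.2]
    - [-0.01, 0.0008, 0, 0, 0, 0, 0.2]

```text
t: 7.85
ee_pos: [0.6399, 0.0004, 0.1308]
tool_rot: [-0.001, 0.0, 1.0, 0.0]
contact_force: [-8.5, -0.7, 10.7]
grip_width: 0.271
finger_force: 30.0
```

```bash
python3 - <<'E'
from h import *
s=robot.read_state();print(s['ee_pos'],s['contact_force'],s['grip_width'])
im=robot.snapshot("side")
cv2.imwrite("pics/c5.png",cv2.resize(im[175:255,190:290],None,fx=6,fy=6,interpolation=2))
E
```

```text
[6.39920868e-01 4.48079377e-04 1.30837425e-01] [-8.50921025 -0.65788237 10.69941573] 0.27095950533729707
```

View pics/c5.png

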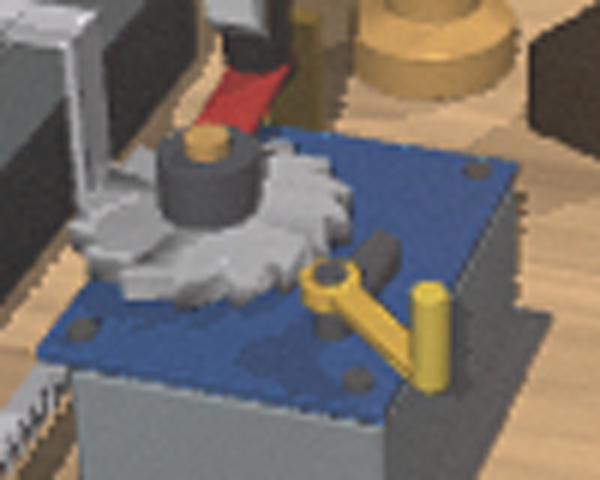

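The lever is at release and the pawl, around (385,250), now stands clear of the wheel with a gap. Next I'll work out the arc for easing back.

```bash
cat > arc.py <<'E'
import sys,numpy as np
from bench import robot
st=float(sys.argv[1]);n=int(sys.argv[2]) if len(sys.argv)>2 else 10
C=np.array([.631,.0652]);s=robot.read_state();p=s['ee_pos'][:2]
d=p-C;th=np.arctan2(d[1],d[0])
f=s['contact_force'];print('th',round(th,3),'R',np.linalg.norm(d).round(4),'drum~',round((th-1.92-.026)%(2*np.pi),3),'Ftan(ccw+)',round(-f[0]*np.sin(th)+f[1]*np.cos(th),1),'Frad',round(f[0]*np.cos(th)+f[1]*np.sin(th),1),'Fz',f[2].round(1))
for c in range(n//10):
    t=th-st*(np.arange(1,11)+10*c);t0=th-st*10*c
    print([[round(-.065*(np.cos(a)-np.cos(t0)),4),round(.065*(np.sin(a)-np.sin(t0)),4)] for a in t])
E
python3 arc.py .06 30
```

```text
th -1.434 R 0.0654 drum~ 2.904 Ftan(ccw+) -8.5 Frad -0.5 Fz 11.8
[[np.float64(0.0039), np.float64(-0.0004)], [np.float64(0.0078), np.float64(-0.0006)], [np.float64(0.0117), np.float64(-0.0006)], [np.float64(0.0156), np.float64(-0.0003)], [np.float64(0.0194), np.float64(0.0002)], [np.float64(0.0233), np.float64(0.001)], [np.float64(0.027), np.float64(0.002)], [np.float64(0.0307), np.float64(0.0032)], [np.float64(0.0344), np.float64(0.0046)], [np.float64(0.0379), np.float64(0.0062)]]
[[np.float64(0.0034), np.float64(0.0018)], [np.float64(0.0068), np.float64(0.0039)], [np.float64(0.0099), np.float64(0.0061)], [np.float64(0.013), np.float64(0.0086)], [np.float64(0.0159), np.float64(0.0112)], [np.float64(0.0186), np.float64(0.014)], [np.float64(0.0212), np.float64(0.0169)], [np.float64(0.0236), np.float64(0.02)], [np.float64(0.0258), np.float64(0.0232)], [np.float64(0.0278), np.float64(0.0265)]]
[[np.float64(0.0018), np.float64(0.0035)], [np.float64(0.0034), np.float64(0.007)], [np.float64(0.0047), np.float64(0.0107)], [np.float64(0.0059), np.float64(0.0144)], [np.float64(0.0068), np.float64(0.0182)], [np.float64(0.0075), np.float64(0.022)], [np.float64(0.008), np.float64(0.0259)], [np.float64(0.0082), np.float64(0.0298)], [np.float64(0.0082), np.float64(0.0337)], [np.float64(0.0079), np.float64(0.0376)]]
```

Request:
play_rows:
  moves:
    - [0.002, -0.0002, 0, 0, 0, 0, 0.2]
    - [0.005, -0.0005, 0, 0, 0, 0, 0.2]
    - [0.009, -0.0006, 0, 0, 0, 0, 0.2]
    - [0.013, -0.0005, 0, 0, 0, 0, 0.2]
    - [0.017, -0.0002, 0, 0, 0, 0, 0.2]
    - [0.021, 0.0005, 0, 0, 0, 0, 0.2]
    - [0.025, 0.0014, 0, 0, 0, 0, 0.2]
    - [0.029, 0.0026, 0, 0, 0, 0, 0.2]
    - [0.033, 0.004, 0, 0, 0, 0, 0.2]
    - [0.036, 0.0053, 0, 0, 0, 0, 0.2]

```text
t: 8.9
ee_pos: [0.6038, 0.0064, 0.1309]
tool_rot: [-0.001, -0.0, 1.0, 0.0]
contact_force: [-6.9, 1.6, 10.4]
grip_width: 0.274
finger_force: 30.0
```

```bash
sed -i 's/round(-.065\*(/float(-.065*(/;s/-np.cos(t0)),4)/-np.cos(t0))).__round__(4)/;s/round(.065\*(np.sin(a)-np.sin(t0)),4)/float(.065*(np.sin(a)-np.sin(t0))).__round__(4)/' arc.py; python3 arc.py .06 20
```

```text
th -2.004 R 0.0648 drum~ 2.334 Ftan(ccw+) -6.9 Frad 1.4 Fz 10.4
[[0.0035, 0.0017], [0.0069, 0.0037], [0.0101, 0.0058], [0.0132, 0.0082], [0.0162, 0.0107], [0.019, 0.0134], [0.0217, 0.0162], [0.0242, 0.0193], [0.0265, 0.0224], [0.0286, 0.0257]]
[[0.0019, 0.0034], [0.0036, 0.0069], [0.0051, 0.0105], [0.0063, 0.0142], [0.0073, 0.018], [0.0082, 0.0218], [0.0087, 0.0257], [0.0091, 0.0295], [0.0092, 0.0334], [0.0091, 0.0373]]
```

Request:
play_rows:
  moves:
    - [0.0035, 0.0017, 0, 0, 0, 0, 0.2]
    - [0.0069, 0.0037, 0, 0, 0, 0, 0.2]
    - [0.0101, 0.0058, 0, 0, 0, 0, 0.2]
    - [0.0132, 0.0082, 0, 0, 0, 0, 0.2]
    - [0.0162, 0.0107, 0, 0, 0, 0, 0.2]
    - [0.019, 0.0134, 0, 0, 0, 0, 0.2]
    - [0.0217, 0.0162, 0, 0, 0, 0, 0.2]
    - [0.0242, 0.0193, 0, 0, 0, 0, 0.2]
    - [0.0265, 0.0224, 0, 0, 0, 0, 0.2]
    - [0.0286, 0.0257, 0, 0, 0, 0, 0.2]

```text
t: 9.9
ee_pos: [0.5756, 0.0327, 0.1309]
tool_rot: [-0.0, -0.0, 1.0, 0.001]
contact_force: [-5.0, 4.2, 10.3]
grip_width: 0.271
finger_force: 30.0
```

```bash
python3 arc.py .05
```

```text
th -2.611 R 0.0642 drum~ 1.726 Ftan(ccw+) -6.1 Frad 2.2 Fz 10.3
[[0.0016, 0.0028], [0.003, 0.0058], [0.0043, 0.0087], [0.0054, 0.0118], [0.0064, 0.0149], [0.0072, 0.018], [0.0079, 0.0212], [0.0084, 0.0244], [0.0087, 0.0277], [0.0089, 0.0309]]
```

Request:
play_rows:
  moves:
    - [0.0017, 0.0028, 0, 0, 0, 0, 0.2]
    - [0.0032, 0.0057, 0, 0, 0, 0, 0.2]
    - [0.0046, 0.0087, 0, 0, 0, 0, 0.2]
    - [0.0058, 0.0118, 0, 0, 0, 0, 0.2]
    - [0.0069, 0.0149, 0, 0, 0, 0, 0.2]
    - [0.0078, 0.018, 0, 0, 0, 0, 0.2]
    - [0.0086, 0.0212, 0, 0, 0, 0, 0.2]
    - [0.0092, 0.0244, 0, 0, 0, 0, 0.2]
    - [0.0096, 0.0277, 0, 0, 0, 0, 0.2]
    - [0.0098, 0.0302, 0, 0, 0, 0, 0.2]

```text
t: 10.9
ee_pos: [0.5668, 0.0636, 0.131]
tool_rot: [0.001, -0.0, 1.0, 0.001]
contact_force: [0.4, 7.1, 3.8]
grip_width: 0.272
finger_force: 30.0
```

```bash
python3 arc.py .02
```

```text
th -3.117 R 0.0642 drum~ 1.22 Ftan(ccw+) -7.1 Frad -0.6 Fz 3.8
[[0.0, 0.0013], [0.0, 0.0026], [-0.0, 0.0039], [-0.0001, 0.0052], [-0.0002, 0.0065], [-0.0003, 0.0078], [-0.0004, 0.0091], [-0.0006, 0.0104], [-0.0008, 0.0117], [-0.001, 0.0129]]
```

I'm close to the range where the stop could be. From here I'll open the fingers gradually so they stay around the grip with the leading finger carrying the spring. That way overrunning the stop can't force it.

Request:
play_rows:
  moves:
    - [0, 0, 0, 0, 0, 0, 0.28]
    - [0, 0, 0, 0, 0, 0, 0.3]
    - [0, 0, 0, 0, 0, 0, 0.32]
    - [0, 0, 0, 0, 0, 0, 0.34]
    - [0, 0, 0, 0, 0, 0, 0.36]
    - [0, 0, 0, 0, 0, 0, 0.38]
    - [0, 0, 0, 0, 0, 0, 0.4]
    - [0, 0, 0, 0, 0, 0, 0.42]
    - [0, 0, 0, 0, 0, 0, 0.42]
    - [0, 0, 0, 0, 0, 0, 0.42]

```text
t: 11.9
ee_pos: [0.5668, 0.0635, 0.1309]
tool_rot: [0.0, -0.0, 1.0, 0.001]
contact_force: [0.1, 6.9, 4.0]
grip_width: 0.42
finger_force: 3.4
```

```bash
cat > arc2.py <<'E'
# fingers straddle the grip: leading (+tool y) finger carries it; next TCP poses for grip advance of step*10 rad
import sys,numpy as np
from scipy.spatial.transform import Rotation as Ro
from bench import robot
st=float(sys.argv[1]);C=np.array([.631,.0652]);s=robot.read_state();p=s['ee_pos']
q=s['tool_rot'];M=Ro.from_quat([*q[1:],q[0]]).as_matrix();ty=M[:2,1]
e=s['grip_width']*.094/2-.013
g=p[:2]+e*ty;d=g-C;th=np.arctan2(d[1],d[0]);f=s['contact_force'];ey=ty@f[:2]
print('J7',s['joint_pos'][6].round(2),'gripw',s['grip_width'].round(3),'th',th.round(3),'R',np.linalg.norm(d).round(4),'drum~',round((th-1.946)%(2*np.pi),3),'F tool y',ey.round(1),'fz',f[2].round(1),'pad',s['finger_force'])
a0=np.arctan2(ty[1],ty[0])
for k in range(1,11):
    a=th-st*k;tt=np.array([np.sin(a),-np.cos(a)]);P=C+.065*np.array([np.cos(a),np.sin(a)])-e*tt
    D=M.T@np.array([*(P-p[:2]),0]);w=(np.arctan2(tt[1],tt[0])-a0+np.pi)%(2*np.pi)-np.pi
    print([round(float(x),4) for x in D[:2]],round(float(-np.degrees(w)),1),end=' ')
E
python3 arc2.py .015
```

```text
Traceback (most recent call last):
  File "arc2.py", line 9, in <module>
    print('J7',s['joint_pos'][6].round(2),'gripw',s['grip_width'].round(3),'th',th.round(3),'R',np.linalg.norm(d).round(4),'drum~',round((th-1.946)%(2*np.pi),3),'F tool y',ey.round(1),'fz',f[2].round(1),'pad',s['finger_force'])
                                                  ^^^^^^^^^^^^^^^^^^^^^
AttributeError: 'float' object has no attribute 'round'
```

Force is still 6.9 N along +y, so the leading finger is carrying the crank as planned.

```bash
sed -i "s/s\['grip_width'\].round(3)/round(s['grip_width'],3)/" arc2.py; python3 arc2.py .015
```

```text
J7 1.52 gripw 0.42 th 3.064 R 0.0645 drum~ 1.118 F tool y 6.9 fz 4.0 pad 3.3594591915607452
[0.0011, 0.001] 5.4 [0.0011, 0.002] 6.2 [0.0011, 0.003] 7.1 [0.0011, 0.004] 8.0 [0.001, 0.005] 8.8 [0.001, 0.0059] 9.7 [0.0009, 0.0069] 10.5 [0.0008, 0.0079] 11.4 [0.0007, 0.0089] 12.3 [0.0006, 0.0098] 13.1
```

Request:
play_rows:
  moves:
    - [0.0003, 0.001, 0, 0, 0, 1.5, 0.42]
    - [0.0005, 0.002, 0, 0, 0, 3, 0.42]
    - [0.0007, 0.003, 0, 0, 0, 4.5, 0.42]
    - [0.0009, 0.004, 0, 0, 0, 6, 0.42]
    - [0.001, 0.005, 0, 0, 0, 7.5, 0.42]
    - [0.001, 0.006, 0, 0, 0, 9, 0.42]
    - [0.0009, 0.007, 0, 0, 0, 10, 0.42]
    - [0.0008, 0.008, 0, 0, 0, 11.4, 0.42]
    - [0.0007, 0.009, 0, 0, 0, 12.3, 0.42]
    - [0.0006, 0.0098, 0, 0, 0, 13, 0.42]

```text
t: 12.9
ee_pos: [0.5664, 0.0732, 0.131]
tool_rot: [0.001, 0.113, 0.994, 0.001]
contact_force: [0.5, 6.7, 4.9]
grip_width: 0.423
finger_force: 3.2
```

```bash
python3 arc2.py .018
```

```text
J7 1.3 gripw 0.423 th 2.912 R 0.0648 drum~ 0.966 F tool y 6.7 fz 4.9 pad 3.244469091296196
[0.0003, 0.0012] 1.2 [0.0004, 0.0023] 2.2 [0.0005, 0.0035] 3.2 [0.0005, 0.0047] 4.3 [0.0006, 0.0059] 5.3 [0.0006, 0.007] 6.3 [0.0006, 0.0082] 7.4 [0.0005, 0.0094] 8.4 [0.0005, 0.0106] 9.4 [0.0004, 0.0117] 10.5
```

J7 is moving away from its limit and the spring force is steady, so I'll continue.

Request:
play_rows:
  moves:
    - [0.0003, 0.0012, 0, 0, 0, 1.2, 0.42]
    - [0.0004, 0.0023, 0, 0, 0, 2.2, 0.42]
    - [0.0005, 0.0035, 0, 0, 0, 3.2, 0.42]
    - [0.0005, 0.0047, 0, 0, 0, 4.3, 0.42]
    - [0.0006, 0.0059, 0, 0, 0, 5.3, 0.42]
    - [0.0006, 0.007, 0, 0, 0, 6.3, 0.42]
    - [0.0006, 0.0082, 0, 0, 0, 7.4, 0.42]
    - [0.0005, 0.0094, 0, 0, 0, 8.4, 0.42]
    - [0.0005, 0.0106, 0, 0, 0, 9.4, 0.42]
    - [0.0004, 0.0117, 0, 0, 0, 10.5, 0.42]

```text
t: 13.9
ee_pos: [0.5687, 0.0846, 0.131]
tool_rot: [0.001, 0.204, 0.979, 0.001]
contact_force: [1.6, 5.6, 3.7]
grip_width: 0.424
finger_force: 3.2
```

```bash
python3 arc2.py .018
```

```text
J7 1.12 gripw 0.424 th 2.733 R 0.0648 drum~ 0.787 F tool y 5.8 fz 3.7 pad 3.1552161276340485
[0.0003, 0.0012] 1.0 [0.0004, 0.0023] 2.0 [0.0004, 0.0035] 3.0 [0.0005, 0.0047] 4.1 [0.0005, 0.0059] 5.1 [0.0005, 0.007] 6.1 [0.0005, 0.0082] 7.1 [0.0005, 0.0094] 8.2 [0.0004, 0.0106] 9.2 [0.0004, 0.0117] 10.2
```

Request:
play_rows:
  moves:
    - [0.0003, 0.0012, 0, 0, 0, 1, 0.42]
    - [0.0004, 0.0023, 0, 0, 0, 2, 0.42]
    - [0.0004, 0.0035, 0, 0, 0, 3, 0.42]
    - [0.0005, 0.0047, 0, 0, 0, 4.1, 0.42]
    - [0.0005, 0.0059, 0, 0, 0, 5.1, 0.42]
    - [0.0005, 0.007, 0, 0, 0, 6.1, 0.42]
    - [0.0005, 0.0082, 0, 0, 0, 7.1, 0.42]
    - [0.0005, 0.0094, 0, 0, 0, 8.2, 0.42]
    - [0.0004, 0.0106, 0, 0, 0, 9.2, 0.42]
    - [0.0004, 0.0117, 0, 0, 0, 10.2, 0.42]

```text
t: 14.9
ee_pos: [0.5732, 0.0954, 0.131]
tool_rot: [0.001, 0.29, 0.957, 0.001]
contact_force: [3.3, 5.7, 2.0]
grip_width: 0.422
finger_force: 3.1
```

```bash
python3 arc2.py .018
```

```text
J7 0.94 gripw 0.422 th 2.555 R 0.0648 drum~ 0.609 F tool y 6.6 fz 2.0 pad 3.091585636138916
[0.0003, 0.0012] 0.9 [0.0004, 0.0023] 2.0 [0.0005, 0.0035] 3.0 [0.0005, 0.0047] 4.0 [0.0005, 0.0059] 5.1 [0.0006, 0.007] 6.1 [0.0005, 0.0082] 7.1 [0.0005, 0.0094] 8.2 [0.0004, 0.0106] 9.2 [0.0004, 0.0117] 10.2
```

Request:
play_rows:
  moves:
    - [0.0003, 0.0012, 0, 0, 0, 1, 0.42]
    - [0.0004, 0.0023, 0, 0, 0, 2, 0.42]
    - [0.0004, 0.0035, 0, 0, 0, 3, 0.42]
    - [0.0005, 0.0047, 0, 0, 0, 4.1, 0.42]
    - [0.0005, 0.0059, 0, 0, 0, 5.1, 0.42]
    - [0.0005, 0.007, 0, 0, 0, 6.1, 0.42]
    - [0.0005, 0.0082, 0, 0, 0, 7.1, 0.42]
    - [0.0005, 0.0094, 0, 0, 0, 8.2, 0.42]
    - [0.0004, 0.0106, 0, 0, 0, 9.2, 0.42]
    - [0.0004, 0.0117, 0, 0, 0, 10.2, 0.42]

```text
t: 15.9
ee_pos: [0.5795, 0.1052, 0.131]
tool_rot: [0.001, 0.374, 0.927, 0.001]
contact_force: [4.8, 4.4, 2.0]
grip_width: 0.419
finger_force: 3.0
```

```bash
python3 arc2.py .018
```

```text
J7 0.78 gripw 0.419 th 2.378 R 0.0648 drum~ 0.432 F tool y 6.5 fz 2.0 pad 3.024192899465561
[0.0003, 0.0012] 0.8 [0.0004, 0.0023] 1.9 [0.0004, 0.0035] 2.9 [0.0005, 0.0047] 3.9 [0.0005, 0.0059] 5.0 [0.0005, 0.007] 6.0 [0.0005, 0.0082] 7.0 [0.0005, 0.0094] 8.1 [0.0004, 0.0106] 9.1 [0.0003, 0.0117] 10.1
```

Request:
play_rows:
  moves:
    - [0.0003, 0.0012, 0, 0, 0, 1, 0.42]
    - [0.0004, 0.0023, 0, 0, 0, 2, 0.42]
    - [0.0004, 0.0035, 0, 0, 0, 3, 0.42]
    - [0.0005, 0.0047, 0, 0, 0, 4.1, 0.42]
    - [0.0005, 0.0059, 0, 0, 0, 5.1, 0.42]
    - [0.0005, 0.007, 0, 0, 0, 6.1, 0.42]
    - [0.0005, 0.0082, 0, 0, 0, 7.1, 0.42]
    - [0.0005, 0.0094, 0, 0, 0, 8.2, 0.42]
    - [0.0004, 0.0106, 0, 0, 0, 9.2, 0.42]
    - [0.0004, 0.0117, 0, 0, 0, 10.2, 0.42]

```text
t: 16.9
ee_pos: [0.5874, 0.1137, 0.131]
tool_rot: [0.001, 0.455, 0.891, 0.001]
contact_force: [4.6, 2.3, 0.8]
grip_width: 0.421
finger_force: 3.0
```

```bash
python3 arc2.py .018
```

```text
J7 0.61 gripw 0.421 th 2.198 R 0.0649 drum~ 0.252 F tool y 5.1 fz 0.8 pad 2.9556577652692795
[0.0003, 0.0012] 1.0 [0.0003, 0.0023] 2.0 [0.0004, 0.0035] 3.0 [0.0005, 0.0047] 4.1 [0.0005, 0.0059] 5.1 [0.0005, 0.007] 6.1 [0.0005, 0.0082] 7.2 [0.0005, 0.0094] 8.2 [0.0004, 0.0106] 9.2 [0.0003, 0.0117] 10.3
```

Request:
play_rows:
  moves:
    - [0.0003, 0.0012, 0, 0, 0, 1, 0.42]
    - [0.0004, 0.0023, 0, 0, 0, 2, 0.42]
    - [0.0004, 0.0035, 0, 0, 0, 3, 0.42]
    - [0.0005, 0.0047, 0, 0, 0, 4.1, 0.42]
    - [0.0005, 0.0059, 0, 0, 0, 5.1, 0.42]
    - [0.0005, 0.007, 0, 0, 0, 6.1, 0.42]
    - [0.0005, 0.0082, 0, 0, 0, 7.1, 0.42]
    - [0.0005, 0.0094, 0, 0, 0, 8.2, 0.42]
    - [0.0004, 0.0106, 0, 0, 0, 9.2, 0.42]
    - [0.0004, 0.0117, 0, 0, 0, 10.2, 0.42]

```text
t: 17.9
ee_pos: [0.5967, 0.1207, 0.131]
tool_rot: [0.001, 0.532, 0.847, 0.001]
contact_force: [5.2, 2.6, 0.8]
grip_width: 0.425
finger_force: 2.9
```

```bash
python3 arc2.py .01
```

```text
J7 0.46 gripw 0.425 th 2.017 R 0.0649 drum~ 0.071 F tool y 5.8 fz 0.8 pad 2.888701781630516
[0.0002, 0.0007] 0.7 [0.0003, 0.0013] 1.3 [0.0003, 0.002] 1.8 [0.0004, 0.0026] 2.4 [0.0004, 0.0033] 3.0 [0.0004, 0.0039] 3.6 [0.0005, 0.0046] 4.1 [0.0005, 0.0052] 4.7 [0.0005, 0.0059] 5.3 [0.0005, 0.0065] 5.9
```

Request:
play_rows:
  moves:
    - [0.0002, 0.001, 0, 0, 0, 1, 0.42]
    - [0.0003, 0.002, 0, 0, 0, 1.8, 0.42]
    - [0.0004, 0.003, 0, 0, 0, 2.7, 0.42]
    - [0.0004, 0.004, 0, 0, 0, 3.6, 0.42]
    - [0.0005, 0.005, 0, 0, 0, 4.5, 0.42]
    - [0.0005, 0.006, 0, 0, 0, 5.4, 0.42]
    - [0.0005, 0.007, 0, 0, 0, 6.2, 0.42]
    - [0.0005, 0.008, 0, 0, 0, 7, 0.42]
    - [0.0005, 0.0085, 0, 0, 0, 7.5, 0.42]
    - [0.0005, 0.0085, 0, 0, 0, 7.5, 0.42]

```text
t: 18.9
ee_pos: [0.6029, 0.1241, 0.1304]
tool_rot: [-0.0, 0.587, 0.81, -0.0]
contact_force: [0.1, 0.4, 0.0]
grip_width: 0.418
finger_force: 0.0
```

```bash
python3 arc2.py .01; python3 - <<'E'
from h import *
a=robot.snapshot("top")[130:235,185:305];b=robot.snapshot("side")[130:255,180:310]
cv2.imwrite("pics/c6.png",np.hstack([cv2.resize(a,(400,350),interpolation=2),cv2.resize(b,(364,350),interpolation=2)]))
E
```

```text
J7 0.35 gripw 0.418 th 1.914 R 0.0648 drum~ 6.252 F tool y 0.2 fz 0.0 pad 0.0
[0.0001, 0.0006] -0.9 [0.0002, 0.0013] -0.4 [0.0003, 0.0019] 0.2 [0.0003, 0.0026] 0.8 [0.0004, 0.0032] 1.3 [0.0004, 0.0039] 1.9 [0.0005, 0.0045] 2.5 [0.0005, 0.0052] 3.1 [0.0005, 0.0059] 3.6 [0.0005, 0.0065] 4.2
```

View pics/c6.png

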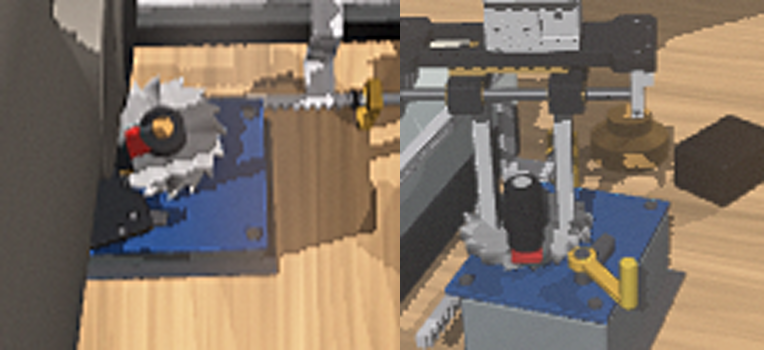

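Finger force has dropped to zero, and the top view shows the rack end touching the stop screw at about (355,100). The cover is resting on its stop. I'll open a bit more, lift straight up and back off.

Request:
play_rows:
  moves:
    - [0, 0, 0, 0, 0, 0, 0.5]
    - [0, 0, 0, 0, 0, 0, 0.5]
    - [0, 0, 0, 0, 0, 0, 0.5]
    - [0, 0, -0.02, 0, 0, 0, 0.5]
    - [0, 0, -0.05, 0, 0, 0, 0.5]
    - [0, 0, -0.09, 0, 0, 0, 0.5]
    - [0, 0, -0.13, 0, 0, 0, 0.5]
    - [0, 0, -0.15, 0, 0, 0, 0.5]
    - [0, 0, -0.15, 0, 0, 0, 0.5]
    - [0, 0, -0.15, 0, 0, 0, 0.5]

```text
t: 20.0
ee_pos: [0.6028, 0.1243, 0.2803]
tool_rot: [-0.0, 0.586, 0.81, 0.0]
contact_force: [0.2, -1.1, 0.4]
grip_width: 0.501
finger_force: 0.0
```

```bash
python3 - <<'E'
from h import *
s=robot.read_state();print(s['ee_pos'],s['contact_force'])
a=robot.snapshot("top")[130:235,185:305];b=robot.snapshot("side")[130:255,180:310]
cv2.imwrite("pics/c7.png",np.hstack([cv2.resize(a,(400,350),interpolation=2),cv2.resize(b,(364,350),interpolation=2)]))
E
```

```text
[0.60277505 0.12427003 0.28034068] [ 0.21890629 -1.13040723  0.37213228]
```

View pics/c7.png

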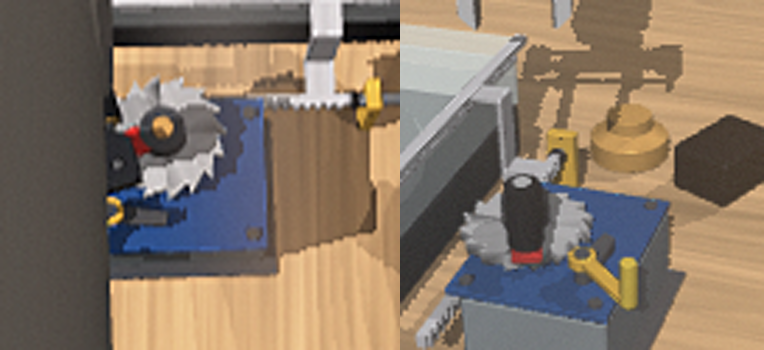

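The rack end is on the stop screw, the pawl is clear, the lever is at release, and the robot is clear of everything.

```bash
python3 -c "
from bench import robot
print(robot.hand_in())"
```

```text
the job is handed in; nothing more can be done
None
```

I handed the job in at about 20 s, no verdict returned: lever at release, pawl clear, crank eased back at under 1 rad/s (by open fingers around the grip from about 1.2 rad on), and the cover at rest on its shut stop with the crank let go.

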